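# Unbolt the flight case

## Task

Unbolt the lid of the flight case: press the spring safety catch (the long flat pad beside the bolt) down with one fingertip and, keeping it down all the way, push the bolt's upright thumb tab fully across with the other finger, out of its keeper and away from the robot. Only when the bolt is fully across, let go so that the catch springs up again and locks it open. Grasp nothing, and leave everything else on the case and table where it stands.

Things in the scene. Friction and masses are not known exactly. Their poses are not given: they have to be found in the camera images.
- flight_case: black flight case with aluminium edges, fixed, 300 (x) x 460 (y) x 110 mm high; origin under its centre; its x axis points roughly away from the robot. Its top face is 110 mm above the table.
- bolt_unit: steel base plate of the slide bolt, fixed on the case's top, 136 (x) x 120 (y) x 4 mm, spanning x -63 to 73, y -35 to 85 mm. Origin on the case's top face, straight below the thumb tab when the bolt is shut. x: the way the bolt opens (away from keeper and robot); y: from the bolt to the catch pad; z up.
- cover (a point): centre of the top of the fixed cover that hides the ratchet between bolt and catch; 27 mm above the case's top, spans x -20 to 55, y 15 to 44 mm in the bolt unit's frame. The other fixed parts are lower: bolt bar along y = 0, top 12.5 mm high; its guides (x = -50 and 62) and keeper (x = -94) at most 15 mm.
- bolt (a joint): how far the bolt has slid from shut, m, 0 to 0.042 (stop), along the bolt unit's +x; starts at 0 to 0.004. About 2 N of friction. Three teeth of the catch hold it when the catch is up; it is locked open above about 0.038.
- catch (a joint): how far the catch is pressed down, m, 0 (up) to 0.010 (stop); a spring pushes it up with 4 N at the top and 6 N at the stop. The bolt is free while it is pressed more than 0.006; let up on the way, the catch drops into the next notch and jams the bolt.
- tab (a point): middle of the top edge of the bolt's thumb tab, an upright steel plate 8 mm thick (x), 24 mm wide (y), its top 51 mm above the case's top, rising 38 mm from the bar; moves with the bolt. It is pushed on its -x face.
- pad (a point): centre of the top face of the catch's ribbed flat pad, 115 mm long (x) and 34 mm wide (y), 32 mm above the case's top when up, 22 mm when fully pressed. It lies at x = 3, y = 63 mm in the bolt unit's frame (from the tab's centre line 63 mm to +y) and moves straight down; it does not slide along with the bolt, so a fingertip has to glide along it.
- padlock: brass padlock lying on the case about 95 mm to the -y side of the bolt unit, body 42 x 38 x 18 mm, origin under its body; loose, to be left alone
- battery: stubby battery standing on the case near the bolt unit's -y far corner, 27 mm across, 49 mm tall, origin under its centre; loose, to be left alone
- beltpack: grey wireless belt pack lying on the case about 165 mm to the +y side of the bolt, 95 x 62 x 22 mm with a 55 mm stub aerial, origin under its centre; loose, to be left alone
- mic_a: gooseneck desk microphone on the table to the robot's right, round base 124 mm across, 326 mm tall, origin under its base; loose, to be left alone
- mic_b: second gooseneck microphone like it, on the table far left; loose, to be left alone
- tape_roll: roll of grey tape lying on the table to the left, 104 mm across, 48 mm high; loose, to be left alone
- mug: white mug on the table to the right, 80 mm across, 95 mm tall; loose, to be left alone

How it is judged:
By the outcome, as a careful person would: the job done as asked, in the order asked, and still so for the second after the job is handed in, with the robot touching nothing.
It also fails if it takes over 32 s, if anything falls off the work surface, if the arm or the gripper's body presses on something with over 40 N, if the wrist force passes 120 N, or if a joint passes its speed limit or range.

## Robot

A 7-joint arm with a two-finger parallel gripper is mounted at the origin on the work surface. World frame = base frame: x ahead of the robot, y to its left, z up, the work surface at z = 0. Lengths are in m, angles in rad, forces in N, time in s.
With the tool pointing down it reaches from about 0.4 to 0.875 m from the base axis. Payload 19.3 kg.
Tool frame: the origin (TCP) lies midway between the tips of the shut fingers; the grasp point (between the pads) lies 19 mm behind it; z points along the fingers, y is the direction in which the jaws open and shut (so a half turn about z gives the same grasp; the last joint's range is limited). The gripper opens to 85 mm and grips with 20 to 120 N. Pads are 22 mm wide; open, the fingers measure 114 mm over their backs; the gripper's body (76 mm by 85 mm) begins 54 mm behind the grasp point. The pads swing forward as they close: fully open they stand 13 mm farther back than shut.
Start: joints at [-1.406, 0.521, -0.036, 1.599, 0.021, 1.021, -0.113], TCP at [0.145, 0.608, 0.231] pointing down, gripper open.
Joint ranges: [-2.91, 2.91], [-0.3, 2.13], [-1.5, 1.42], [0.17, 2.43], [-1.26, 4.41], [0.16, 1.93], [-2.52, 2.52]. Speed limits (rad/s): [1.89, 1.89, 2.39, 2.39, 3.01, 3.01, 3.01].

## Interface

Orientations are given as a rotation vector (axis times angle).
In Python, from rig import arm gives the robot as it stands.
- The arm moves only by the shell command python3 -m pendant 'ROWS' [FORCE]. ROWS is text: rows parted by semicolons, each of 7 numbers parted by spaces: the opening, from 0 (shut) to 1 (fully open), then the shift along the tool's x, y, z in cm, then the turn, a rotation vector about the tool's x, y, z in degrees. A call has 1 to 10 rows; each row shifts and turns the pose as measured when the row begins, along the tool's axes as they then stand; what a row does not reach is not made up. A row lasts 1/8 s, in which the tool goes at most 62.5 mm and 10.7 degrees, less where a joint would pass 70% of its speed; a pose out of reach is approached as far as the arm can. A call with a gripper value outside its range is refused whole. The fingers move at their own pace and stop on an object; FORCE is the grip in N (left out, the last holds). Time passes only in rows, so rows that do not move let the fingers close. It gives the time, the measured TCP pose, the force and the opening at its end, in the units of the state.
- arm.get_state(): the state, without advancing time (a new reading comes with each control period).
- arm.capture(name): name is "scene" or "side" or "wrist"; returns (picture, depth): 420x560x3 uint8, red, green, blue; 420x560 float32, m along the optical axis (not along the pixel's ray), 0 where there is no reading.
- arm.camera_info(name): a dict with "fx", "fy", "cx", "cy" (pixels), "k1" (the pictures are not rectified: a ray, as slopes to the right and down, at radius r is drawn at 1 + k1 r^2 times it, then the intrinsics apply), "rvec" (rotation vector, rad) and "tvec" (3), from world to camera coordinates, as OpenCV has them; the wrist camera has in their place "T_tool_cam" (4x4, takes a point from camera to tool coordinates, whose origin is the TCP and whose axes are the flange's). Camera axes: x right, y down, z forward; pixel columns grow to the right and rows downward; lengths in m; the calibration is good to about 2 mm. A picture is of the moment at which its call begins: read the wrist's pose just before it. camera_info takes no time and is no camera call.
- arm.finish_job(): hands the job in, once; it reports no verdict.
The state is a dict: "clock": time; "q": joint angles; "dq": joint speeds; "joint_torque": joint torques, N m; "tcp_pos": TCP position; "tcp_rot": TCP orientation; "wrist_force": force on the tool from outside, world axes, zero at the start; "ft_torque": the same for the moment, N m; "opening": finger opening in m.
Only numpy, scipy, OpenCV 4.12 (cv2) and the standard library are available. Lean on these libraries where they do the work, as an engineer would, in place of code of your own. Each camera call takes 0.05 s, during which the arm holds its last target. There are 200 camera calls.

## Working session

There is one attempt and no reset: what is moved stays moved. The work goes in short steps, Python scripts to look and compute and a shell command to move; the robot and the scene stay as the last step left them, time stands still between calls to the robot, and variables do not carry over. Pictures are saved under pics/ and viewed, about 8 in all and at most 12, crops included, and the job is handed in when it is done.

```bash
ls; mkdir -p pics; python3 - <<'E'
from rig import arm
import cv2,numpy as np
s=arm.get_state();print({k:np.round(v,3) for k,v in s.items()})
for n in("scene","side"):
    i=arm.camera_info(n);print(n,i)
    p,d=arm.capture(n);cv2.imwrite(f"pics/{n}0.png",p[:,:,::-1]);np.save(f"pics/{n}0.npy",d)
print(arm.camera_info("wrist"))
E
```

```text
pics
{'clock': np.float64(0.0), 'q': array([-1.406,  0.522, -0.036,  1.6  ,  0.021,  1.021, -0.113]), 'dq': array([ 0.   , -0.001,  0.   , -0.   ,  0.   , -0.   , -0.   ]), 'joint_torque': array([-1.0000e-03, -9.2714e+01,  1.9800e+00, -3.6992e+01,  1.8000e-02,
        8.0000e-03,  0.0000e+00]), 'tcp_pos': array([0.145, 0.608, 0.231]), 'tcp_rot': array([-3.68e-01, -3.12e+00,  2.00e-03]), 'wrist_force': array([-0.302, -0.846, -0.072]), 'ft_torque': array([-0.   ,  0.008, -0.002]), 'opening': np.float64(0.085)}
scene {'fx': 407.39924323709005, 'fy': 407.39924323709005, 'cx': 274.85053636773995, 'cy': 209.02979402332429, 'k1': -0.1034342202768283, 'rvec': array([ 1.79541843,  1.35973822, -0.72888113]), 'tvec': array([-0.12990653, -0.19171938,  1.85093978])}
side {'fx': 455.3430379102803, 'fy': 455.3430379102803, 'cx': 286.6587655708109, 'cy': 206.2297495104327, 'k1': -0.0462063256211057, 'rvec': array([ 2.15147107, -0.91730167,  0.38742272]), 'tvec': array([-0.38520435,  0.32926384,  1.08533347])}
{'fx': 357.6076931920618, 'fy': 357.6076931920618, 'cx': 279.24671136362804, 'cy': 207.89372640482898, 'k1': 7.56565961958761e-05, 'T_tool_cam': array([[ 1.07884406e-04, -9.60032576e-01, -2.79888266e-01,
         7.10701628e-02],
       [ 9.99999988e-01,  7.20697653e-05,  1.38251892e-04,
         9.42626019e-04],
       [-1.12554838e-04, -2.79888278e-01,  9.60032572e-01,
        -1.43858051e-01],
       [ 0.00000000e+00,  0.00000000e+00,  0.00000000e+00,
         1.00000000e+00]])}
```

View pics/scene0.png

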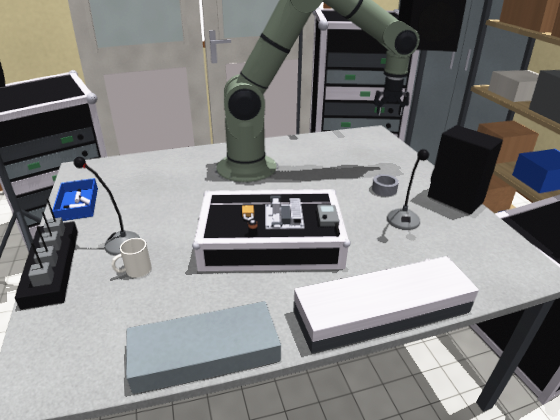

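View pics/side0.png

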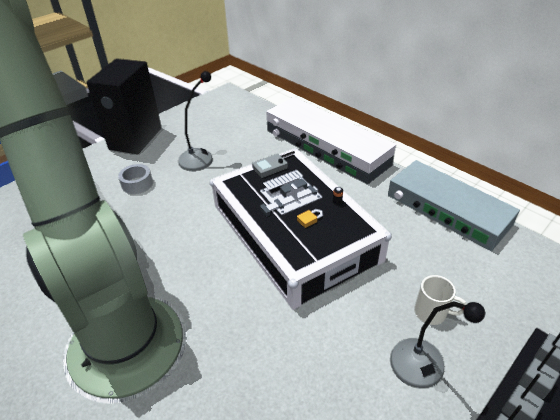

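The scene view shows the case at about (270,225), with the bolt unit at (285,213). In the side view the case is at (300,225), with the unit at about (290,195), the padlock at (307,218), the battery at (338,193) and the beltpack at (270,165).

```bash
cat > h.py <<'E'
import cv2,numpy as np
from scipy.spatial.transform import Rotation as R
from rig import arm
def cam(n,pose=None):
    i=arm.camera_info(n)
    K=np.array([[i['fx'],0,i['cx']],[0,i['fy'],i['cy']],[0,0,1]]);D=np.array([i['k1'],0,0,0,0])
    if n!='wrist':
        A=R.from_rotvec(i['rvec']).as_matrix().T;return K,D,A,-A@i['tvec']
    p,r=pose;T=np.eye(4);T[:3,:3]=R.from_rotvec(r).as_matrix();T[:3,3]=p;T=T@i['T_tool_cam'];return K,D,T[:3,:3],T[:3,3]
def rays(c,uv):
    K,D,A,o=c
    n=cv2.undistortPoints(np.array(uv,float).reshape(-1,1,2),K,D)[:,0]
    return np.c_[n,np.ones(len(n))]@A.T,o
def atz(c,uv,z):
    r,o=rays(c,uv);return o+r*((z-o[2])/r[:,2])[:,None]
def proj(c,P):
    K,D,A,o=c
    return cv2.projectPoints(np.array(P,float).reshape(-1,1,3),A.T,-A.T@o,K,D)[0][:,0]
def cloud(c,d):
    v,u=np.mgrid[:420,:560];r,o=rays(c,np.c_[u.ravel(),v.ravel()])
    P=o+r*d.reshape(-1,1);P[d.ravel()==0]=np.nan;return P.reshape(420,560,3)
E
python3 - <<'E'
from h import *
d=np.load('pics/side0.npy');c=cam('side');P=cloud(c,d)
for uv in[(290,195),(310,250),(320,300)]:print(uv,P[uv[1],uv[0]].round(3))
m=np.abs(P[...,2]-.110)<.006
Q=P[m][:,:2];Q=Q[(abs(Q[:,0]-np.median(Q[:,0]))<.3)&(abs(Q[:,1]-np.median(Q[:,1]))<.35)]
print(len(Q),cv2.minAreaRect(Q.astype(np.float32)),Q.min(0),Q.max(0))
im=cv2.imread('pics/side0.png')[140:250,225:365];cv2.imwrite('pics/c1.png',cv2.resize(im,None,fx=5.5,fy=5.4,interpolation=cv2.INTER_CUBIC))
E
```

```text
(290, 195) [0.57  0.001 0.111]
(310, 250) [ 0.453 -0.181  0.108]
(320, 300) [ 0.418 -0.251 -0.003]
10461 ((0.5483361482620239, -0.03632327914237976), (0.47319337725639343, 0.3162393867969513), 75.55850219726562) [ 0.33815026 -0.30133191] [0.75179419 0.23008273]
```

View pics/c1.png

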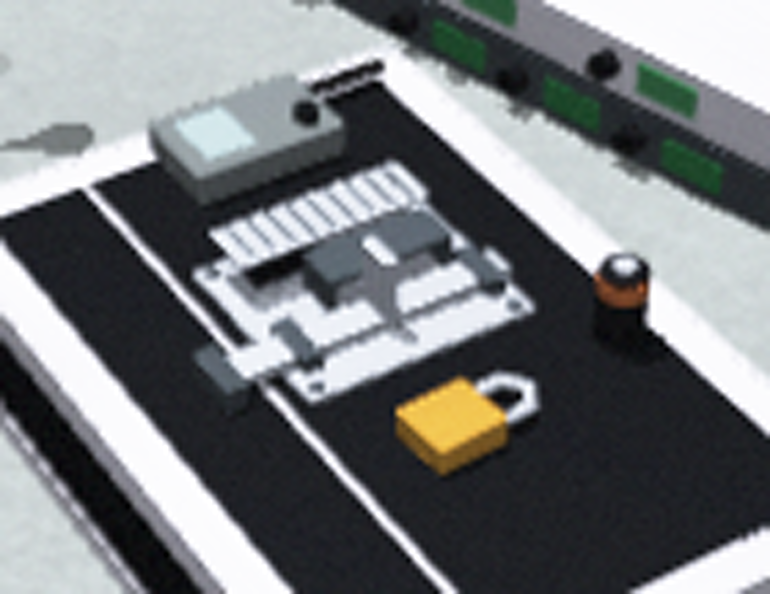

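The crop shows the plate corners at about (318,398), (532,307) and (198,272), the tab top at (378,250), the pad from (213,235) to (425,195), the padlock at (450,420) and the battery at (622,270). Next I'll fit the unit's pose to these.

```bash
cat >> h.py <<'E'
from scipy.optimize import least_squares
def fit(c,pts,x0=(.57,0,-.25),bolt=True):
    M=np.array([p[:3] for p in pts],float)/1000;uv=np.array([p[3:] for p in pts],float)
    def W(x):
        return np.c_[M[:,:2]@np.array([[np.cos(x[2]),np.sin(x[2])],[-np.sin(x[2]),np.cos(x[2])]])+x[:2],M[:,2]+.11]
    s=least_squares(lambda x:(proj(c,W(x))-uv).ravel(),x0);return s.x,s.fun.reshape(-1,2)
E
python3 - <<'E'
from h import *
f=lambda x,y:(225+x/5.5-.4,140+y/5.4-.4)
c=cam('side')
pts=[(-63,-35,4,*f(318,400)),(73,-35,4,*f(534,308)),(-63,85,4,*f(196,270)),(1,0,51,*f(378,250)),(-54.5,80,32,*f(212,234)),(60.5,80,32,*f(393,162)),(60.5,46,32,*f(428,197))]
x,r=fit(c,pts);print(x,np.degrees(x[2]),r.round(1))
s=arm.get_state();print(R.from_rotvec(s['tcp_rot']).as_matrix().round(3))
print('padlock',atz(c,[f(450,415)],.128),'batt',atz(c,[f(625,262)],.159))
E
```

```text
[ 0.5633331  -0.0206425  -0.23836533] -13.657327156834763 [[-0.9  0.4]
 [ 0.3 -0.3]
 [-0.4  0.8]
 [ 0.8 -0. ]
 [-0.4 -0.1]
 [ 0.3 -0.2]
 [ 0.3 -0.8]]
[[-0.973  0.233 -0.   ]
 [ 0.233  0.973 -0.001]
 [-0.    -0.001 -1.   ]]
padlock [[ 0.52265034 -0.10555841  0.128     ]] batt [[ 0.64227233 -0.11462262  0.159     ]]
```

```bash
python3 - <<'E'
from h import *
c=cam('side');P=cloud(c,np.load('pics/side0.npy'))
print('mic_b base',atz(c,[(195,158)],.01),'head',P[76:79,204:208].reshape(-1,3)[:6].round(3), 'tape',atz(c,[(135,178)],.048))
E
```

```text
mic_b base [[0.56728513 0.47074348 0.01      ]] head [[0.628 0.431 0.316]
 [0.631 0.429 0.316]
 [0.633 0.426 0.316]
 [0.635 0.424 0.316]
 [0.627 0.43  0.314]
 [0.632 0.431 0.311]] tape [[0.33664813 0.48102583 0.048     ]]
```

```bash
python3 -m pendant '0.6 -4.3 -4 -0.5 0 0 0;0.6 -4.3 -4 -0.5 0 0 0;0.6 -4.3 -4 -0.5 0 0 0;0.6 -4.3 -4 -0.5 0 0 0;0.6 -4.3 -4 -0.5 0 0 0;0.6 -4.3 -4 -0.5 0 0 0;0.6 -4.3 -4 -0.5 0 0 0;0.6 -4.3 -4 0 0 0 0;0.6 -4.3 -4 0 0 0 0;0.6 -4.3 -4 0 0 0 0'; cat >> h.py <<'E'
def unit(s,x):
    "tcp in unit frame (mm), tool axes in unit frame"
    A=R.from_euler('z',x[2]).as_matrix();p=A.T@(s['tcp_pos']-np.array([x[0],x[1],.11]))
    return (p*1000).round(1),(A.T@R.from_rotvec(s['tcp_rot']).as_matrix()).round(3),s['opening'],s['wrist_force'].round(1),s['clock']
E
python3 -c "
from h import *
print(*unit(arm.get_state(),(.5633,-.0206,-.238)))"
```

```text
clock: 1.35
tcp_pos: [0.4775, 0.1056, 0.2657]
tcp_rot: [-0.357, -3.121, 0.003]
wrist_force: [0.7, 1.2, -0.1]
opening: 0.0513
[-113.2  102.5  155.7] [[-1.    -0.01  -0.   ]
 [-0.01   1.    -0.002]
 [ 0.    -0.002 -1.   ]] 0.05127192242588799 [ 0.7  1.2 -0.1] 1.35
```

```bash
python3 -m pendant '0.6 -4 -3.6 0 0 0 0;0.6 -4 -3.6 0 0 0 0;0.6 0 0 1 0 0 0;0.6 0 0 0 0 0 0'; python3 - <<'E'
from h import *
s=arm.get_state();p,d=arm.capture('wrist')
np.savez('pics/w1',d=d,p=s['tcp_pos'],r=s['tcp_rot'])
print(*unit(s,(.5633,-.0206,-.238)));cv2.imwrite('pics/w1.png',cv2.resize(p[:,:,::-1],(784,588)))
E
```

```text
clock: 1.85
tcp_pos: [0.5414, 0.0102, 0.2547]
tcp_rot: [-0.365, -3.119, 0.006]
wrist_force: [0.0, 0.5, 0.0]
opening: 0.0514
[-28.5  24.8 144.7] [[-1.    -0.005 -0.001]
 [-0.005  1.    -0.004]
 [ 0.001 -0.004 -1.   ]] 0.051377170246370014 [0.  0.5 0. ] 1.85
```

View pics/w1.png

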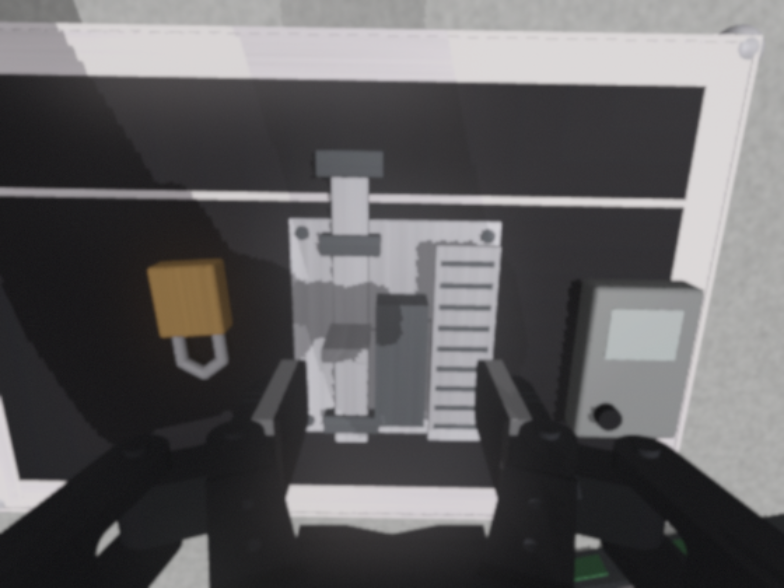

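The plate corners are at (290,220), (500,222) and about (299,431), in 784-wide pixels. The pad runs from (437,245)/(500,247) to (428,440)/(494,440), and the cover's top edge is at (377,295)–(428,295). The tab seems to be at (345,340). I'll refit with these and view an enlarged crop around the tab.

```bash
python3 - <<'E'
from h import *
z=np.load('pics/w1.npz');c=cam('wrist',(z['p'],z['r']))
f=lambda x,y:(x/1.4,y/1.4)
pts=[(-63,-35,4,*f(290,220)),(-63,85,4,*f(500,222)),(73,-35,4,*f(299,431)),(-54.5,46,32,*f(437,245)),(-54.5,80,32,*f(500,247)),(60.5,46,32,*f(428,440)),(60.5,80,32,*f(494,440))]
x,r=fit(c,pts);print(x,(r*1.4).round(1).tolist())
P=cloud(c,z['d']);A=R.from_euler('z',x[2]).as_matrix();Q=(P-[x[0],x[1],.11])@A*1000
for n,b in dict(tab=(-30,60,-14,14,35,60),pad=(-54,60,48,78,25,40)).items():
    m=(Q[...,0]>b[0])&(Q[...,0]<b[1])&(Q[...,1]>b[2])&(Q[...,1]<b[3])&(Q[...,2]>b[4])&(Q[...,2]<b[5])
    q=Q[m];print(n,len(q),np.percentile(q,[2,50,98],axis=0).round(1).tolist())
m=(Q[...,2]>4)&(abs(Q[...,1])<12)&(abs(Q[...,0])<40)
tab=[[-4,-12],[-4,12],[4,12],[4,-12]];W=np.array([[a,b,51] for a,b in tab])/1000@A.T+[x[0],x[1],.11]
print('expected tab top px(x1.4)',(proj(c,W)*1.4).round())
im=cv2.imread('pics/w1.png')[200:460,270:520];cv2.imwrite('pics/c2.png',cv2.resize(im,None,fx=2.3,fy=2.3,interpolation=cv2.INTER_CUBIC))
E
```

```text
[ 0.56866961 -0.01911937 -0.23714318] [[0.0, 0.7], [0.9, -0.3], [2.0, 0.5], [-1.0, 0.5], [1.4, -1.2], [2.2, -0.4], [-5.5, -0.0]]
tab 621 [[-5.7, -12.3, 35.6], [-4.5, -0.9, 51.3], [2.0, 10.6, 53.3]]
pad 4799 [[-52.2, 48.6, 31.9], [-8.0, 61.5, 33.2], [56.5, 77.0, 34.7]]
expected tab top px(x1.4) [[323. 349.]
 [370. 350.]
 [370. 364.]
 [323. 364.]]
```

View pics/c2.png

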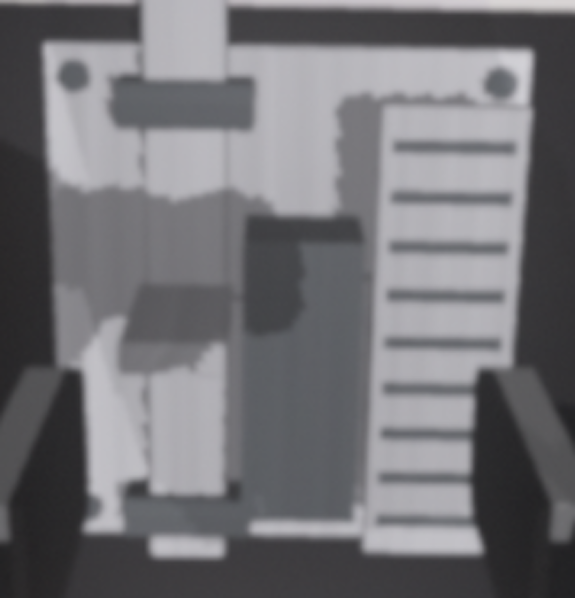

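Using the wrist fit (0.5687, -0.0191, -0.2371), the tab stands at x≈-2, so the bolt is near shut. Next I'll shift 5 mm in y and descend to just above the pad.

```bash
python3 -m pendant '0.6 -0.3 0.5 2 0 0 0;0.6 0 0 2.5 0 0 0;0.6 0 0 2.5 0 0 0;0.6 0 0 2 0 0 0;0.6 0 0 0.5 0 0 0'; python3 -c "
from h import *
print(*unit(arm.get_state(),(.5687,-.0191,-.2371)))"
```

```text
clock: 2.52
tcp_pos: [0.5452, 0.0202, 0.1603]
tcp_rot: [0.352, 3.12, -0.001]
wrist_force: [-0.6, -0.2, 0.6]
opening: 0.0511
[-32.1  32.7  50.3] [[-1.    -0.012  0.002]
 [-0.012  1.    -0.   ]
 [-0.002 -0.001 -1.   ]] 0.051072042126685015 [-0.6 -0.2  0.6] 2.525
```

```bash
python3 -m pendant '0.6 0 -0.2 1 0 0 0.6;0.6 0 0 0.3 0 0 0;0.6 0 0 0.2 0 0 0'; python3 - <<'E'
from h import *
s=arm.get_state();print(*unit(s,(.5687,-.0191,-.2371)))
p,d=arm.capture('wrist');np.savez('pics/w2',d=d,p=s['tcp_pos'],r=s['tcp_rot'])
cv2.imwrite('pics/w2.png',p[:,:,::-1])
E
```

```text
clock: 2.9
tcp_pos: [0.5453, 0.0192, 0.146]
tcp_rot: [0.368, 3.116, 0.0]
wrist_force: [-0.4, -0.6, -0.7]
opening: 0.0513
[-31.8  31.7  36. ] [[-1.    -0.002  0.004]
 [-0.002  1.     0.001]
 [-0.004  0.001 -1.   ]] 0.05125426022886991 [-0.4 -0.6 -0.7] 2.9
```

View pics/w2.png

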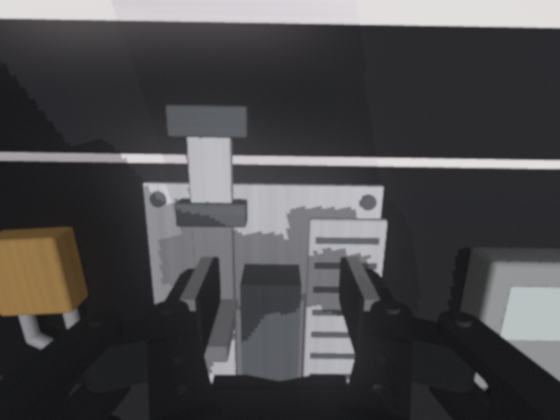

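The left finger is over the bar at (205,290), in line with the tab at (222,330) and just in front of it. The right finger is over the pad at (360,300). Both clear the cover at (270,310), so I'll descend to contact.

```bash
for i in 1 2; do python3 -m pendant '0.6 0 0 0.25 0 0 0'; done; python3 -m pendant '0.6 0 0 0.25 0 0 0'
```

```text
clock: 3.08
tcp_pos: [0.5454, 0.0192, 0.1436]
tcp_rot: [0.368, 3.116, 0.0]
wrist_force: [-0.4, -0.3, -1.0]
opening: 0.0512
clock: 3.2
tcp_pos: [0.5455, 0.0191, 0.1411]
tcp_rot: [0.368, 3.116, 0.0]
wrist_force: [0.3, 1.0, -0.2]
opening: 0.0514
clock: 3.32
tcp_pos: [0.5456, 0.0192, 0.1385]
tcp_rot: [0.368, 3.115, 0.001]
wrist_force: [-1.1, 1.7, 2.9]
opening: 0.051
```

```bash
for i in 1 2; do python3 -m pendant '0.6 0 0 0.2 0 0 0'; done; python3 -m pendant '0.6 0 0 0.2 0 0 0';python3 -m pendant '0.6 0 0 0.1 0 0 0'
```

```text
clock: 3.45
tcp_pos: [0.5456, 0.0192, 0.1364]
tcp_rot: [0.368, 3.115, 0.001]
wrist_force: [-1.6, 0.2, 3.9]
opening: 0.0517
clock: 3.58
tcp_pos: [0.5456, 0.0192, 0.1344]
tcp_rot: [0.368, 3.115, 0.001]
wrist_force: [-1.6, 1.0, 5.1]
opening: 0.0514
clock: 3.7
tcp_pos: [0.5456, 0.0192, 0.1323]
tcp_rot: [0.368, 3.115, 0.001]
wrist_force: [-2.2, -0.2, 4.5]
opening: 0.0512
clock: 3.82
tcp_pos: [0.5456, 0.0192, 0.1313]
tcp_rot: [0.368, 3.115, 0.001]
wrist_force: [-2.2, 0.5, 5.2]
opening: 0.0513
```

```bash
for i in 1 2; do python3 -m pendant '0.6 0 0 0.08 0 0 0'; done; python3 -m pendant '0.6 0 0 0.08 0 0 0'
```

```text
clock: 3.95
tcp_pos: [0.5456, 0.0192, 0.1304]
tcp_rot: [0.368, 3.115, 0.001]
wrist_force: [-1.1, 0.1, 4.7]
opening: 0.0513
clock: 4.08
tcp_pos: [0.5456, 0.0192, 0.1297]
tcp_rot: [0.368, 3.115, 0.001]
wrist_force: [-1.8, -0.4, 5.4]
opening: 0.0512
clock: 4.2
tcp_pos: [0.5456, 0.0192, 0.1288]
tcp_rot: [0.368, 3.115, 0.001]
wrist_force: [-2.1, -0.1, 5.6]
opening: 0.0516
```

```bash
for i in 1 2; do python3 -m pendant '0.6 0 0 0.07 0 0 0'; done; python3 -m pendant '0.6 0 0 0.05 0 0 0'
```

```text
clock: 4.32
tcp_pos: [0.5457, 0.0193, 0.1284]
tcp_rot: [0.368, 3.115, 0.001]
wrist_force: [-4.0, 0.5, 12.9]
opening: 0.0512
clock: 4.45
tcp_pos: [0.5458, 0.0194, 0.1281]
tcp_rot: [0.368, 3.115, 0.002]
wrist_force: [-6.2, 0.2, 19.3]
opening: 0.0516
clock: 4.58
tcp_pos: [0.5458, 0.0194, 0.1282]
tcp_rot: [0.368, 3.115, 0.002]
wrist_force: [-6.6, -0.1, 18.2]
opening: 0.0511
```

The stop is at z≈0.1285. I'll ease off about 0.8 mm, then push across in small rows while watching z and the force.

```bash
python3 -m pendant '0.6 0 0 -0.06 0 0 0;0.6 -0.3 0 0 0 0 0;0.6 -0.4 0 0 0 0 0'; python3 -m pendant '0.6 -0.4 0 0 0 0 0'; python3 -m pendant '0.6 -0.3 0 0 0 0 0'; python3 -m pendant '0.6 -0.3 0 0 0 0 0'; python3 -m pendant '0.6 -0.3 0 0 0 0 0'
```

```text
clock: 4.95
tcp_pos: [0.5517, 0.0179, 0.129]
tcp_rot: [0.367, 3.117, 0.003]
wrist_force: [-3.9, 0.0, 5.4]
opening: 0.0517
clock: 5.08
tcp_pos: [0.5552, 0.0171, 0.1289]
tcp_rot: [0.367, 3.118, 0.003]
wrist_force: [-4.0, 1.2, 5.7]
opening: 0.0513
clock: 5.2
tcp_pos: [0.5578, 0.0165, 0.1289]
tcp_rot: [0.367, 3.119, 0.003]
wrist_force: [-4.3, 0.5, 6.4]
opening: 0.0511
clock: 5.32
tcp_pos: [0.5604, 0.0159, 0.1288]
tcp_rot: [0.367, 3.12, 0.003]
wrist_force: [-3.7, 0.7, 5.6]
opening: 0.0512
clock: 5.45
tcp_pos: [0.5627, 0.0154, 0.1286]
tcp_rot: [-0.366, -3.119, -0.003]
wrist_force: [-6.7, 1.4, 8.7]
opening: 0.0511
```

Tab contact is at about x=0.562. I'll carry on, trimming z slightly up.

```bash
python3 -m pendant '0.6 -0.4 0 -0.05 0 0 0;0.6 -0.4 0 -0.01 0 0 0'; python3 -m pendant '0.6 -0.4 0 -0.02 0 0 0;0.6 -0.4 0 -0.02 0 0 0';python3 -m pendant '0.6 -0.4 0 -0.02 0 0 0'; python3 -m pendant '0.6 -0.4 0 -0.02 0 0 0'
```

```text
clock: 5.7
tcp_pos: [0.5689, 0.0138, 0.1287]
tcp_rot: [-0.365, -3.115, -0.003]
wrist_force: [-6.6, 1.5, 7.2]
opening: 0.0513
clock: 5.95
tcp_pos: [0.5753, 0.0122, 0.1287]
tcp_rot: [-0.365, -3.112, -0.003]
wrist_force: [-5.7, 1.4, 6.8]
opening: 0.0514
clock: 6.08
tcp_pos: [0.5786, 0.0114, 0.1287]
tcp_rot: [-0.364, -3.11, -0.002]
wrist_force: [-6.2, 2.1, 7.6]
opening: 0.0515
clock: 6.2
tcp_pos: [0.5818, 0.0105, 0.1287]
tcp_rot: [-0.364, -3.109, -0.002]
wrist_force: [-6.1, 1.1, 7.4]
opening: 0.0514
```

```bash
python3 -m pendant '0.6 -0.4 0 -0.03 0 0 0;0.6 -0.4 0 -0.02 0 0 0'; python3 -m pendant '0.6 -0.4 0 -0.02 0 0 0;0.6 -0.4 0 -0.02 0 0 0';python3 -m pendant '0.6 -0.3 0 -0.02 0 0 0'; python3 -m pendant '0.6 -0.3 0 -0.02 0 0 0'; python3 -c "
from h import *
print(*unit(arm.get_state(),(.5687,-.0191,-.2371)))"
```

```text
clock: 6.45
tcp_pos: [0.5882, 0.0089, 0.1288]
tcp_rot: [-0.363, -3.105, -0.002]
wrist_force: [-6.6, 0.0, 6.7]
opening: 0.0516
clock: 6.7
tcp_pos: [0.5948, 0.0072, 0.1288]
tcp_rot: [-0.363, -3.102, -0.002]
wrist_force: [-6.5, 1.0, 7.9]
opening: 0.051
clock: 6.82
tcp_pos: [0.5971, 0.0066, 0.1288]
tcp_rot: [-0.362, -3.101, -0.002]
wrist_force: [-6.1, 1.6, 7.0]
opening: 0.0511
clock: 6.95
tcp_pos: [0.5994, 0.006, 0.1288]
tcp_rot: [-0.362, -3.099, -0.002]
wrist_force: [-6.9, 1.0, 7.3]
opening: 0.0512
[23.9 31.6 18.8] [[-1.    -0.005 -0.022]
 [-0.005  1.    -0.001]
 [ 0.022 -0.001 -1.   ]] 0.051236492956077385 [-6.9  1.   7.3] 6.95
```

```bash
for i in 1 2 3; do python3 -m pendant '0.6 -0.25 0 -0.02 0 0 0'; done; python3 -m pendant '0.6 -0.25 0 -0.02 0 0 0'
```

```text
clock: 7.08
tcp_pos: [0.6008, 0.0057, 0.1287]
tcp_rot: [-0.362, -3.096, -0.002]
wrist_force: [-18.1, 3.9, 14.1]
opening: 0.0512
clock: 7.2
tcp_pos: [0.6008, 0.0056, 0.1287]
tcp_rot: [-0.361, -3.091, -0.003]
wrist_force: [-25.5, 5.8, 22.5]
opening: 0.0514
clock: 7.32
tcp_pos: [0.6007, 0.0057, 0.1287]
tcp_rot: [-0.361, -3.085, -0.003]
wrist_force: [-23.3, 4.5, 22.8]
opening: 0.0515
clock: 7.45
tcp_pos: [0.6006, 0.0057, 0.1288]
tcp_rot: [-0.361, -3.08, -0.004]
wrist_force: [-21.7, 4.2, 19.9]
opening: 0.0515
```

The force jumped at x=0.6008, about 40 mm after contact. I'll check with the side camera before letting go.

```bash
python3 - <<'E'
from h import *
p,d=arm.capture('side');im=p[140:250,225:365,::-1];x=(.566,-.020,-.2375);c=cam('side')
im=cv2.resize(im,None,fx=5.5,fy=5.4,interpolation=cv2.INTER_CUBIC)
A=R.from_euler('z',x[2]).as_matrix()
for b in(0,42):
    W=np.array([[b+a,y,51] for a,y in((-4,-12),(-4,12),(4,12),(4,-12))])/1000@A.T+[x[0],x[1],.11]
    cv2.polylines(im,[((proj(c,W)-[225,140]+.4)*[5.5,5.4]).astype(np.int32)],True,(0,0,255) if b else (0,255,0),1)
cv2.imwrite('pics/c3.png',im)
E
```

```text
(no output)
```

View pics/c3.png

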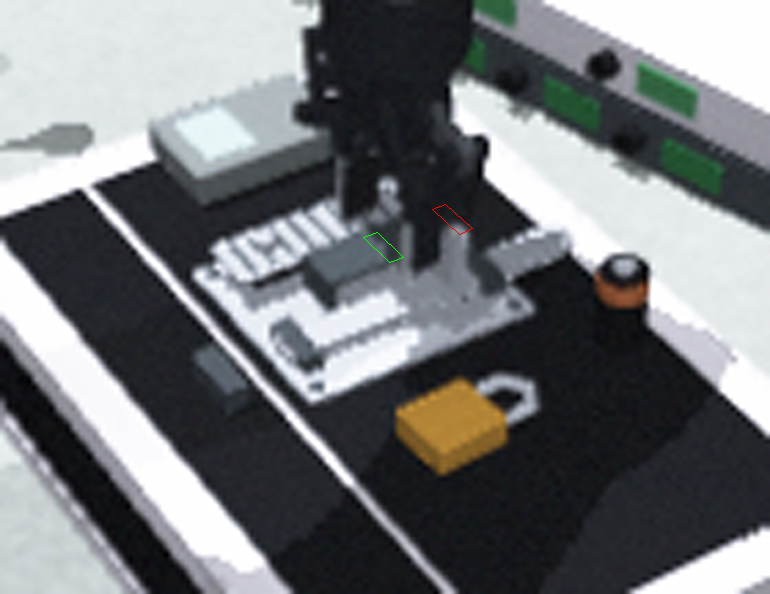

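The bolt bar is clear of the keeper at (222,375), its end sticks out past the far guide at (560,240), and the tab is at the predicted open mark (452,220). Now I'll lift straight up.

```bash
python3 -m pendant '0.6 0 0 -0.3 0 0 0;0.6 0 0 -0.4 0 0 0;0.6 0.02 0 -0.5 0 0 0;0.6 0.1 0 -0.5 0 0 0'; python3 -m pendant '0.6 0.4 0 -1.5 0 0 0;0.6 0.2 0 -3 0 0 0;0.6 1 0 -5 0 0 0;0.6 3 0 -5 0 0 0;0.6 5 0 -2 0 0 0;0.6 0 0 0 0 0 0'; python3 - <<'E'
from h import *
s=arm.get_state();print(*unit(s,(.5687,-.0191,-.2371)))
p,d=arm.capture('wrist');cv2.imwrite('pics/w4.png',p[:,:,::-1])
x=(.5687,-.0191,-.2371);A=R.from_euler('z',x[2]).as_matrix()
Q=(cloud(cam('wrist',(s['tcp_pos'],s['tcp_rot'])),d)-[x[0],x[1],.11])@A*1000
for n,b in dict(tab=(-30,70,-14,14,40,60),pad=(-50,56,50,76,15,40)).items():
    m=np.all((Q>np.array(b)[::2])&(Q<np.array(b)[1::2]),-1);q=Q[m];print(n,len(q),np.percentile(q,[2,50,98],axis=0).round(1).tolist())
E
```

```text
clock: 8.0
tcp_pos: [0.5997, 0.0059, 0.1461]
tcp_rot: [-0.361, -3.078, -0.004]
wrist_force: [-1.1, 0.8, 0.6]
opening: 0.0513
clock: 8.75
tcp_pos: [0.51, 0.0272, 0.325]
tcp_rot: [-0.362, -3.081, -0.006]
wrist_force: [0.5, -0.8, -0.7]
opening: 0.0512
[-67.9  31.2 215. ] [[-0.999 -0.003 -0.039]
 [-0.003  1.    -0.001]
 [ 0.039 -0.001 -0.999]] 0.05118695583439331 [ 0.5 -0.8 -0.7] 8.75
tab 322 [[35.7, -12.7, 40.8], [37.2, -1.3, 51.2], [43.4, 10.2, 53.0]]
pad 2669 [[-48.0, 50.4, 31.7], [0.1, 63.0, 33.2], [53.8, 75.5, 34.7]]
```

View pics/w4.png

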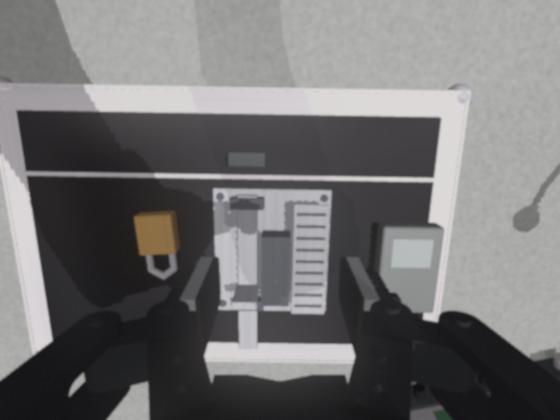

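The bolt bar is out past the far guide at (247,330) and clear of the keeper at (247,159). The tab moved about 41.5 mm and the pad is back at its original height of 33.2 mm. The padlock and beltpack haven't moved, so I'm handing in.

```bash
python3 -c "
from rig import arm
print(arm.finish_job())"
```

```text
the job is handed in; nothing more can be done
None
```

The lid is unbolted: one fingertip held the catch pad down near its stop while the other finger pushed the thumb tab fully across. I let go only when the bolt hit its end stop, and handed the job in at about 8.8 s.

**Bolt:** the wrist camera's depth readings put the tab about 41.5 mm from where it started, out of the keeper. That is past the 38 mm needed to lock open.

**Catch:** the pad reads 33.2 mm high, the same as before I pressed it, so it has sprung up again. I did not push the bolt back to test the lock.

**Forces and surroundings:** the highest wrist reading between moves was about 35 N, at the end stop, and the arm was clear of everything at hand-in. In the last pictures the padlock, battery and beltpack were where they started. I did not look at the microphones, mug and tape roll again, but the arm did not go near them.

**Disagreement:** the side and wrist cameras differed by about 5 mm on where the bolt unit was. I used the wrist camera's figure, and the contact points agreed with it.

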